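# Clamp the plaster mould shut

### The job

The two halves of the plaster mould lie stacked on the clamping board and must be clamped for casting. Without picking anything up, push the steel strap round with a fingertip or the outside of a finger until it lies across the mould against its stop post, and only then push the black-handled cam lever on the strap fully down, and leave it clamped. Leave the lever up until the strap is there, do not shift the upper mould half, and leave the tin, the bamboo tube and the modelling tool where they are.

Things in the scene. Friction and masses are not known exactly. Their poses are not given: they have to be found in the camera images.
- board: Fixed plywood board, 18 mm thick (own frame: x -100 to +150, y +-75 mm), carrying the lower plaster mould half (110 x 90 mm, top at 42 mm). Origin at table height under the mould's centre, z up. The pivot post (28 mm across) stands at x +120, y 0. At home the strap lies along the board's x axis over y = 0; it opens to the board's +y side. Yaw varies by 0.35 rad either way.
- strap_pivot (a point): On the strap's vertical pivot axis at mid height of the strap (89 mm above the table), at x +120, y 0 of the board. The strap is a straight steel bar, 30 mm wide, 82 to 96 mm above the table, from 17 mm behind the axis to 198 mm in front of it. The pivot nut on it reaches 104 mm.
- strap_side (a point): Point on the strap's upright outer side face (its +y side when home), 65 mm from the pivot axis and 15 mm off the centre line, at mid height (89 mm); a good place to push; moves with the strap. There are 8 mm of air between strap and mould, so a fingertip passing over the mould must stay above 74 mm.
- strap (a joint): Strap angle, rad: 0 = home, along the board's -x from the pivot, across the mould and against the stop (end of travel); 1.57 = swung out along the board's +y. Limit 1.75. Stiff pivot (0.15 N m of friction, 2 to 3 N at strap_side), stays where it is left.
- lever_pin (a point): Centre of the lever's level hinge pin, on the strap's centre line 120 mm from the pivot axis, 106 mm above the table (over the board's origin when the strap is home). Two cheek plates beside it reach 113 mm high and 13 mm along the strap each way.
- lever_tip (a point): Centre of the lever's free end, 83 mm from the pin. Its black handle (38 to 83 mm from the pin) is 20 mm wide, 12 mm thick. The lever stands in the strap's vertical plane and leans away from the pivot post; it is pushed on its upper, pivot-side face, outward and down, to lie along the strap with its end beyond the strap's end (about 205 mm from the pivot axis).
- lever (a joint): Cam lever angle, rad: 0 = up, 65 degrees (1.134 rad) above level; its elevation falls by the joint value, to 1.1 = fully down, nearly level, its end stop. Stiff hinge (0.13 N m, some 2 to 4 N at the handle); stays where it is left, up or down.
- plunger: Round rubber foot, 26 mm across, under the strap directly below the lever pin; origin in the middle of its underside. 2 mm above the mould with the lever up; the cam drives it 3 mm per rad of lever, so that it presses on the mould when the lever is down.
- mould_top: Upper plaster mould half, 110 x 90 x 32 mm, about 0.5 kg, lying loose on the lower half (from 42 to 74 mm above the table, edges flush). Origin: centre of its underside.
- tin: Loose paint tin, 60 mm across, 75 mm tall, standing on the table on the board's -y side. Origin: centre of its underside.
- bamboo: Loose upright bamboo tube, 36 mm across, 60 mm tall, on the board's -y side. Origin: centre of its underside.
- modelling_tool: Loose flat wooden modelling tool, about 155 mm long, 8 mm thick, lying on the table on the board's +y side; the strap passes well above it. Origin: at table height, 60 mm from its narrow end; x runs along it.
- stop_top (a point): Centre of the top of the 12 mm thick steel stop post, 98 mm above the table, on the board at x -67, y -21.5 mm. The strap's -y side meets it at home.
There are look-alikes about, which are no part of the job. Of the things shaped like the mould_top, the white one is meant.

How it is judged:
By the outcome, as a careful person would: the job done as asked, in the order asked, and still so for the second after the job is handed in, with the robot touching nothing.
It also fails if it takes over 56 s, if anything falls off the work surface, if the arm or the gripper's body presses on something with over 40 N, if the wrist force passes 120 N, or if a joint passes its speed limit or range.

### The arm

A 6-joint arm with a two-finger parallel gripper is mounted at the origin on the work surface. World frame = base frame: x ahead of the robot, y to its left, z up, the work surface at z = 0. Lengths are in m, angles in rad, forces in N, time in s.
With the tool pointing down it reaches from about 0.225 to 0.875 m from the base axis. Payload 3.4 kg.
Tool frame: the origin (TCP) lies between the finger pads; the fingertips stand 19 mm ahead of it and the grasp point (between the pads) is the TCP (manip.tip_reach is the distance from the TCP to the fingertips, in m); z points along the fingers, x is the direction in which the jaws open and shut, and the axes are right-handed (so a half turn about z gives the same grasp; the last joint's range is limited). The gripper opens to 85 mm and grips with 20 to 120 N. Pads are 22 mm wide; open, the fingers measure 114 mm over their backs; the gripper's body (76 mm by 85 mm) begins 54 mm behind the grasp point. The pads swing forward as they close: fully open they stand 13 mm farther back than shut.
Start: joints at [-1.308, 0.276, 1.505, -0, 1.361, -0.121], TCP at [0.215, -0.533, 0.25] pointing down, gripper open.
Joint ranges: [-2.89, 2.89], [-0.75, 2.08], [0.22, 2.7], [-1.18, 4.32], [0.11, 2.71], [-2.7, 2.7]. Speed limits (rad/s): [2.57, 2.57, 3.14, 3.14, 3.14, 3.14].

### API

Orientations are given as a unit quaternion [w, x, y, z].
In Python, from rig import manip gives the robot as it stands.
- The arm moves only by the tool send_rows, never from a script. Its arguments are lists of equal length, an entry for each row: "delta_pos": the shift along the tool's x, y, z normalised to -1 to 1, where 1 is 40 cm, a list of three; "angular": the turn, a rotation vector about the tool's x, y, z normalised to -1 to 1, where 1 is 0.08 rad, a list of three. A call has 1 to 5 rows; each row shifts and turns the commanded pose from where the row before left it, along the tool's axes as they then stand; what a row does not reach is not made up. A row lasts 1/12 s, in which the tool goes at most 41.7 mm and 7.16 degrees, less where a joint would pass 70% of its speed; a pose out of reach is approached as far as the arm can. A call with a number of a shift or a turn outside -1 to 1 is refused whole. A call with a gripper value outside its range is refused whole. "hand" is the finger opening in mm, from 0 to 85.4, set as the call begins (left out, the last holds). The fingers move at their own pace and stop on an object; "squeeze" is the grip in N (left out, the last holds). Time passes only in rows, so rows that do not move let the fingers close. It gives the time, the measured TCP pose, the force and the opening at its end, in the units of the state.
- manip.get_state(): the state, without advancing time (a new reading comes with each control period).
- manip.get_image(name): name is "scene" or "top" or "wrist"; returns the picture (400x640x3 uint8, blue, green, red); there is no depth.
- manip.calibration(name): a dict with "fx", "fy", "cx", "cy" (pixels), "k1" (the pictures are not rectified: a ray, as slopes to the right and down, at radius r is drawn at 1 + k1 r^2 times it, then the intrinsics apply), "camera_from_world" (4x4, takes a point from world to camera coordinates). Camera axes: x right, y up, looking along -z (the intrinsics and any distortion apply to the point x, -y, -z); pixel columns grow to the right and rows downward; lengths in m; the calibration is good to about 2 mm. A picture is of the moment at which its call begins: read the wrist's pose just before it. calibration takes no time and is no camera call; for the wrist camera it gives the pose at the moment of the call.
- manip.sign_off(): hands the job in, once; it reports no verdict.
The state is a dict: "clock": time; "qpos": joint angles; "qd": joint speeds; "effort": joint torques, N m; "position": TCP position; "ee_rot": TCP orientation; "contact_force": force on the tool from outside, world axes, zero at the start; "moment": the same for the moment, N m; "width": finger opening in m.
Only numpy, scipy, OpenCV 4.12 (cv2) and the standard library are available. Lean on these libraries where they do the work, as an engineer would, in place of code of your own. Each camera call takes 0.05 s, during which the arm holds its last target.

## Working session

There is one attempt and no reset: what is moved stays moved. The work goes in short steps, Python scripts to look and compute and a tool call to move; the robot and the scene stay as the last step left them, time stands still between calls to the robot, and variables do not carry over. Pictures are saved under pics/ and viewed, and the job is handed in when it is done.

Besides the shell and the picture viewer there is one more tool, called as name(argument=value, ...) on one line, values as JSON. send_rows: Moves the arm, as the interface text tells. Scaled input: -1 to 1 covers 40 cm each way for a shift and 0.08 rad each way for a turn. Its arguments: {"type":"object","properties":{"delta_pos":{"type":"array","items":{"type":"array","items":{"type":"number"}}},"angular":{"type":"array","items":{"type":"array","items":{"type":"number"}}},"hand":{"type":"number"},"squeeze":{"type":"number"}},"required":["delta_pos","angular"]}

```bash
ls; mkdir -p pics
python3 - <<'E'
from rig import manip
import cv2
s=manip.get_state();print(s)
for n in ["scene","top","wrist"]:
    c=manip.calibration(n);print(n,c)
    cv2.imwrite(f"pics/{n}0.png",manip.get_image(n))
E
```

```text
pics
{'clock': 0.0, 'qpos': array([-1.30803063e+00,  2.76595525e-01,  1.50611210e+00,  4.20892386e-05,
        1.36068423e+00, -1.21032372e-01]), 'qd': array([-4.64677426e-04, -1.05633017e-03,  1.75603044e-04, -6.14641922e-05,
       -1.02526072e-03,  8.56125249e-05]), 'effort': array([-1.94170225e-04, -4.16777802e+01, -2.45806110e+01, -3.37423062e-04,
        1.11656031e-02, -1.01437263e-05]), 'position': array([ 0.21517214, -0.53270824,  0.24944775]), 'ee_rot': array([-6.05019663e-04,  8.28986018e-01, -5.59268605e-01, -6.66074259e-04]), 'contact_force': array([ 0.69037167, -1.00312312,  0.94187443]), 'moment': array([-0.03407072, -0.01026431, -0.04541569]), 'width': 0.08562674536836422}
scene {'fx': 369.31248196949156, 'fy': 369.31248196949156, 'cx': 318.6758434751863, 'cy': 196.45483186888796, 'k1': 0.028422450089017316, 'camera_from_world': array([[-4.09755427e-01,  9.12195412e-01,  1.44099769e-04,
         2.57036535e-01],
       [-6.56637567e-01, -2.95069260e-01,  6.94090223e-01,
         2.49105299e-01],
       [ 6.33188436e-01,  2.84312614e-01,  7.19888006e-01,
        -1.209
[... 206 characters left out ...]
 'k1': 0.0006837987400072946, 'camera_from_world': array([[-0.02482964, -0.9996838 ,  0.00397289, -0.02854383],
       [ 0.98908735, -0.02398875,  0.14536419, -0.56132474],
       [-0.14522293,  0.00753888,  0.98937024, -0.93069298],
       [ 0.        ,  0.        ,  0.        ,  1.        ]])}
wrist {'fx': 280.7038934626786, 'fy': 280.7038934626786, 'cx': 320.9790442833273, 'cy': 201.30532704572593, 'k1': -0.012162211666836864, 'camera_from_world': array([[ 0.37359407, -0.92759043, -0.00185932, -0.57438689],
       [ 0.89502663,  0.36100377, -0.26192291,  0.03275634],
       [ 0.24362841,  0.09618871,  0.96508701, -0.37841777],
       [ 0.        ,  0.        ,  0.        ,  1.        ]])}
```

View pics/scene0.png

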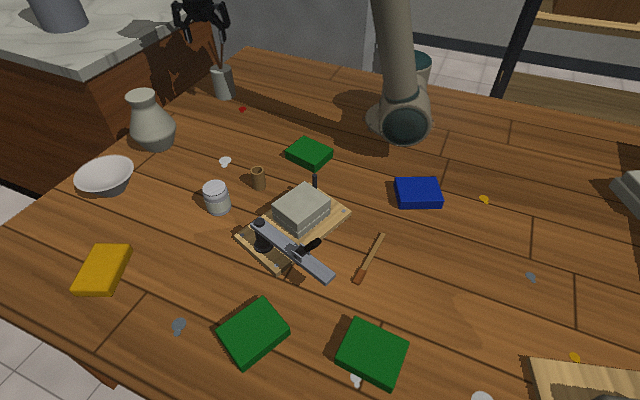

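View pics/top0.png

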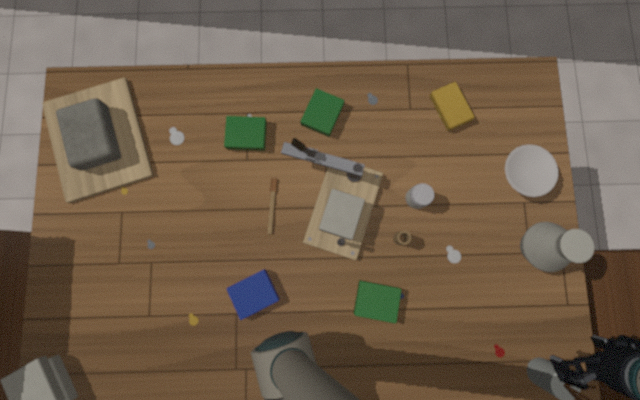

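Run:
```python
import cv2
a=cv2.imread("pics/top0.png")[120:270,260:450]
cv2.imwrite("pics/topc.png",cv2.resize(a,None,fx=4,fy=4,interpolation=cv2.INTER_CUBIC))
a=cv2.imread("pics/scene0.png")[150:300,190:390]
cv2.imwrite("pics/scenec.png",cv2.resize(a,None,fx=4,fy=4,interpolation=cv2.INTER_CUBIC))
```

```text
(no output)
```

View pics/topc.png

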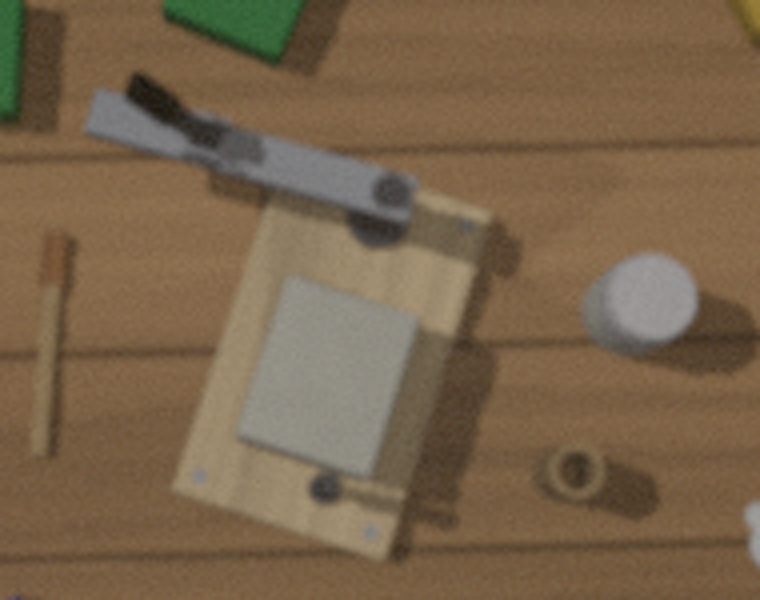

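View pics/scenec.png

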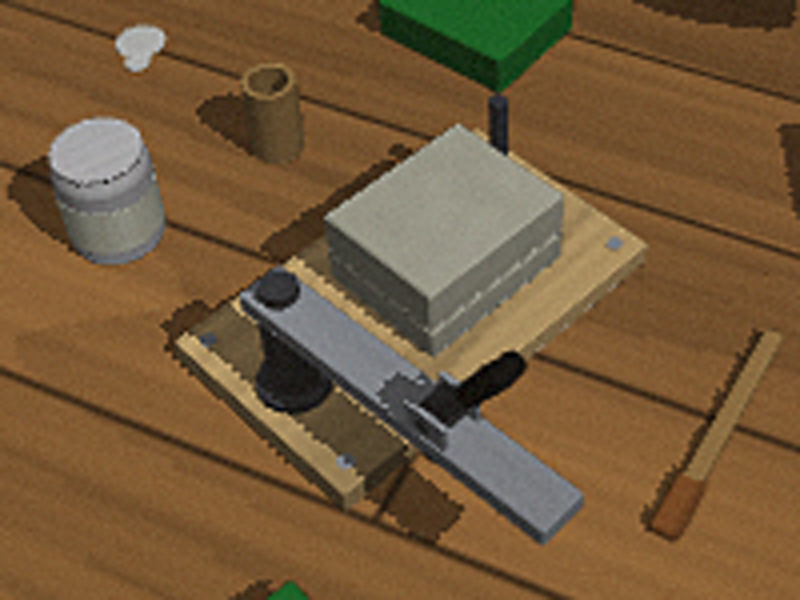

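```bash
cat > h.py <<'E'
import numpy as np, cv2
from rig import manip
def ray(cal,uv):
    x=(np.array(uv,float)-[cal['cx'],cal['cy']])/[cal['fx'],cal['fy']]
    p=x.copy()
    for _ in range(20): p=x/(1+cal['k1']*(p@p))
    M=cal['camera_from_world'];R=M[:3,:3];t=M[:3,3]
    return -R.T@t, R.T@np.array([p[0],-p[1],-1.])
def onz(cal,uv,z):
    o,d=ray(cal,uv);return o+d*(z-o[2])/d[2]
def proj(cal,P):
    M=cal['camera_from_world'];c=M[:3,:3]@np.array(P)+M[:3,3]
    p=np.array([c[0],-c[1]])/-c[2];p=p*(1+cal['k1']*(p@p))
    return p*[cal['fx'],cal['fy']]+[cal['cx'],cal['cy']]
E
python3 - <<'E'
from h import *
np.set_printoptions(precision=4,suppress=True)
T=manip.calibration('top');S=manip.calibration('scene')
t=lambda u,v:(u/4+260-.375,v/4+120-.375)
s=lambda u,v:(u/4+190-.375,v/4+150-.375)
def sh(n,c,f,pts,z):
    q=np.array([onz(c,f(*p),z) for p in pts]);print(n,q[:,:2].tolist() if 0 else q[:,:2].round(4).tolist(),'mean',q.mean(0)[:2])
sh('nut T',T,t,[(391,190)],.104)
sh('nut S',S,s,[(278,285)],.104)
sh('stop T',T,t,[(325,486)],.098)
sh('stop S',S,s,[(498,98)],.098)
sh('mould T',T,t,[(290,277),(418,318),(370,472),(240,437)],.074)
sh('mould S',S,s,[(460,125),(563,198),(430,298),(326,217)],.074)
sh('boardT',T,t,[(490,215),(390,558),(175,490)],.018)
sh('boardS',S,s,[(178,340),(348,490),(648,245)],.018)
sh('strap T',T,t,[(97,90),(83,130)],.096)
sh('strap S',S,s,[(582,493),(543,540)],.096)
sh('lever tip T',T,t,[(142,85)],.181)
sh('lever tip S',S,s,[(515,363)],.181)
sh('tin T',T,t,[(652,303)],.075);sh('bam',T,t,[(576,471)],.06)
E
```

```text
nut T [[0.6276, -0.137]] mean [ 0.6276 -0.137 ]
nut S [[0.6285, -0.1363]] mean [ 0.6285 -0.1363]
stop T [[0.444, -0.0898]] mean [ 0.444  -0.0898]
stop S [[0.4439, -0.0943]] mean [ 0.4439 -0.0943]
mould T [[0.5789, -0.0731], [0.5502, -0.1544], [0.4528, -0.12], [0.4768, -0.0384]] mean [ 0.5147 -0.0965]
mould S [[0.4519, -0.1164], [0.4828, -0.035], [0.5821, -0.072], [0.5525, -0.1535]] mean [ 0.5173 -0.0942]
boardT [[0.6284, -0.2142], [0.3977, -0.1362], [0.446, 0.0056]] mean [ 0.4907 -0.1149]
boardS [[0.6295, -0.2141], [0.678, -0.0755], [0.4486, 0.0087]] mean [ 0.5853 -0.0936]
strap T [[0.6995, 0.0477], [0.6733, 0.0569]] mean [0.6864 0.0523]
strap S [[0.6752, 0.0555], [0.7056, 0.0487]] mean [0.6904 0.0521]
lever tip T [[0.6756, 0.0138]] mean [0.6756 0.0138]
lever tip S [[0.6774, 0.0219]] mean [0.6774 0.0219]
tin T [[0.5561, -0.305]] mean [ 0.5561 -0.305 ]
bam [[0.4506, -0.2534]] mean [ 0.4506 -0.2534]
```

Run:
```python
from h import *
from scipy.spatial.transform import Rotation as Ro
np.set_printoptions(precision=4,suppress=True)
print('tip_reach',manip.tip_reach)
s=manip.get_state();R=Ro.from_quat(s['ee_rot'][[1,2,3,0]]).as_matrix()
print(R)
M=manip.calibration('wrist')['camera_from_world'];o=-M[:3,:3].T@M[:3,3]
print('cam in tool',R.T@(o-s['position']))
tgt=np.array([.686,-.087,.25]);print('delta tool/0.4',R.T@(tgt-s['position'])/.4)
```

```text
tip_reach 0.019
[[ 0.3745 -0.9272 -0.0004]
 [-0.9272 -0.3745  0.0014]
 [-0.0014 -0.0002 -1.    ]]
cam in tool [ 0.0004 -0.0669 -0.1232]
delta tool/0.4 [-0.5927 -1.5087  0.0001]
```

View pics/wrist0.png

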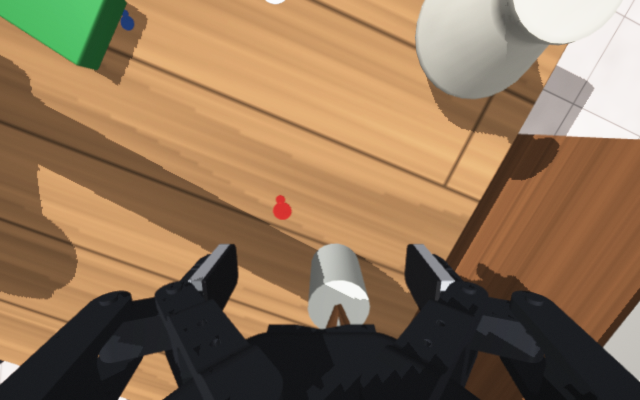

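send_rows(delta_pos=[[-0.03,-0.075,0],[-0.03,-0.075,0],[-0.03,-0.075,0],[-0.03,-0.075,0],[-0.03,-0.075,0]], angular=[[0,0,0],[0,0,0],[0,0,0],[0,0,0],[0,0,0]], hand=0)

```text
clock: 0.57
position: [0.3326, -0.4201, 0.25]
ee_rot: [-0.0, 0.829, -0.56, -0.0]
contact_force: [0.5, -0.1, -0.3]
width: 0.0258
```

send_rows(delta_pos=[[-0.03,-0.075,0],[-0.03,-0.075,0],[-0.03,-0.075,0],[-0.03,-0.075,0],[-0.03,-0.075,0]], angular=[[0,0,0],[0,0,0],[0,0,0],[0,0,0],[0,0,0]])

```text
clock: 0.98
position: [0.4494, -0.3082, 0.2501]
ee_rot: [0.0, 0.829, -0.559, -0.0]
contact_force: [0.3, -0.2, -0.6]
width: -0.0
```

send_rows(delta_pos=[[-0.03,-0.075,0],[-0.03,-0.075,0],[-0.03,-0.075,0],[-0.03,-0.075,0],[-0.03,-0.075,0]], angular=[[0,0,0],[0,0,0],[0,0,0],[0,0,0],[0,0,0]])

```text
clock: 1.4
position: [0.566, -0.1964, 0.25]
ee_rot: [0.0, 0.829, -0.559, -0.0]
contact_force: [0.5, 0.3, 0.1]
width: -0.0001
```

send_rows(delta_pos=[[-0.03,-0.075,0],[-0.03,-0.075,0],[-0.03,-0.075,0],[-0.03,-0.075,0],[-0.03,-0.075,0]], angular=[[0,0,0],[0,0,0],[0,0,0],[0,0,0],[0,0,0]])

```text
clock: 1.82
position: [0.6826, -0.0847, 0.2498]
ee_rot: [0.0, 0.829, -0.559, -0.0]
contact_force: [0.6, -0.3, -0.1]
width: 0.0001
```

send_rows(delta_pos=[[0,0,0],[0,0,0],[0,0,0],[0,0,0],[0,0,0]], angular=[[0,0,1],[0,0,1],[0,0,1],[0,0,1],[0,0,1]])

```text
clock: 2.23
position: [0.6817, -0.0857, 0.2496]
ee_rot: [-0.0, -0.7, 0.714, 0.0]
contact_force: [-0.1, 0.4, 0.6]
width: -0.0
```

send_rows(delta_pos=[[0,0,0],[0,0,0],[0,0,0],[0,0,0],[0,0,0]], angular=[[0,0,1],[0,0,1],[0,0,1],[0,0,0.7],[0,0,0]])

```text
clock: 2.65
position: [0.6816, -0.0859, 0.2497]
ee_rot: [-0.0, -0.588, 0.809, 0.0]
contact_force: [-0.3, 0.0, 1.0]
width: -0.0
```

Good tracking. Check with the wrist and scene cameras before descending.

```bash
cat > loc.py <<'E'
from h import *
from scipy.spatial.transform import Rotation as Ro
np.set_printoptions(precision=4,suppress=True)
P=np.array([.628,-.1365]);yaw=-.347
def st(a=1.263):
    s=manip.get_state();p=s['position'];R=Ro.from_quat(s['ee_rot'][[1,2,3,0]]).as_matrix()
    u=np.array([np.cos(a),np.sin(a)]);n=np.array([u[1],-u[0]])
    d=p[:2]-P;print('t',s['clock'],'pos',p,'toolyaw',np.arctan2(R[1,0],R[0,0]),'strapframe r,n:',d@u,d@n,'F',s['contact_force'])
    return s,R,u,n
E
python3 - <<'E'
from loc import *
st()
W=manip.calibration('wrist')
w=manip.get_image('wrist');sc=manip.get_image('scene')
cv2.imwrite('pics/w1.png',w)
cv2.imwrite('pics/s1.png',cv2.resize(sc[120:300,190:430],None,fx=3.3,fy=3.3,interpolation=cv2.INTER_CUBIC))
for r,o in [(0,0),(65,15),(198,15),(198,-15)]:
    u=np.array([np.cos(1.263),np.sin(1.263)]);n=np.array([u[1],-u[0]])
    q=P+r/1e3*u+o/1e3*n;print(r,o,proj(W,[*q,.096]))
E
```

```text
t 2.65 pos [ 0.6816 -0.0859  0.2497] toolyaw -1.8838076324238353 strapframe r,n: 0.06443302264649553 0.03576751032969662 F [-0.3124  0.0398  0.9668]
0 0 [382.8663 226.1416]
65 15 [320.7781 212.8641]
198 15 [192.5928 213.5835]
198 -15 [196.1732 240.412 ]
```

View pics/w1.png

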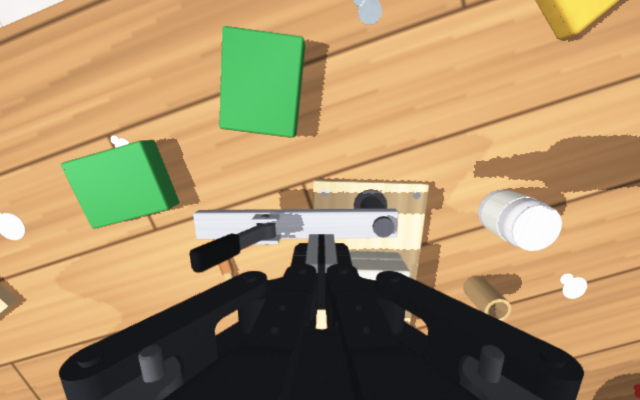

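View pics/s1.png

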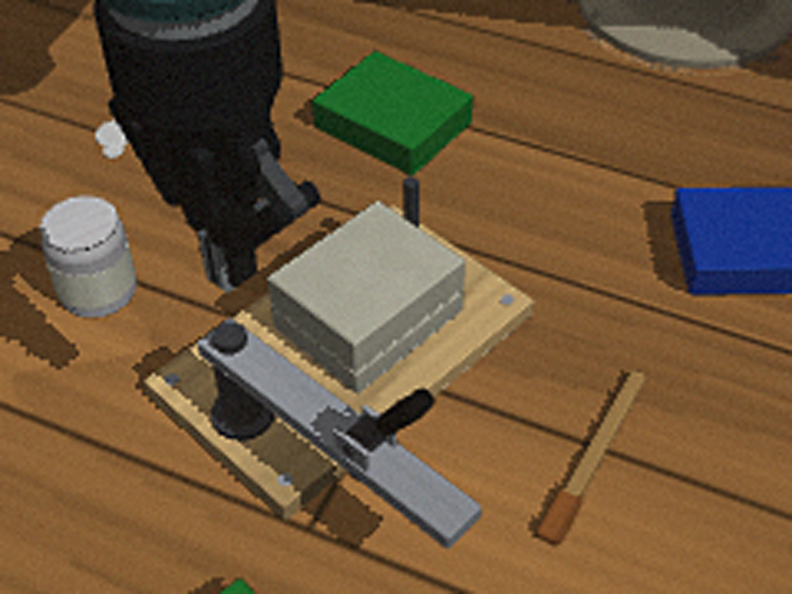

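Run:
```python
from loc import *
s,R,u,n=st()
W=manip.calibration('wrist')
for px in [(62,372),(75,350),(270,275),(150,370)]:
    o,d=ray(W,px);o=R.T@(o-s['position']);d=R.T@d
    for y in (-.012,0): print(px,y,o+d*(y-o[1])/d[1])
print('to r=55:',R.T@np.array([*(P+.055*u+.0365*n),s['position'][2]])-R.T@s['position'])
```

```text
t 2.75 pos [ 0.6817 -0.086   0.2499] toolyaw -1.881479103944495 strapframe r,n: 0.06440952909169395 0.035821864476411704 F [ 0.7164  0.366  -1.2132]
(62, 372) -0.012 [-0.0604 -0.012  -0.0716]
(62, 372) 0 [-0.0735  0.     -0.0604]
(75, 350) -0.012 [-0.0629 -0.012  -0.065 ]
(75, 350) 0 [-0.0766  0.     -0.0523]
(270, 275) -0.012 [-0.0196 -0.012  -0.0276]
(270, 275) 0 [-0.0239  0.     -0.0067]
(150, 370) -0.012 [-0.0402 -0.012  -0.0708]
(150, 370) 0 [-0.0489  0.     -0.0594]
to r=55: [ 0.0094 -0.0007  0.    ]
```

send_rows(delta_pos=[[0.023,0,0],[0,0,0.075],[0,0,0.075],[0,0,0.075],[0,0,0.05]], angular=[[0,0,0],[0,0,0],[0,0,0],[0,0,0],[0,0,0]])

```text
clock: 3.17
position: [0.6773, -0.0953, 0.1374]
ee_rot: [-0.001, -0.589, 0.808, 0.001]
contact_force: [-0.6, 0.5, 0.2]
width: -0.0001
```

send_rows(delta_pos=[[0,0,0.05],[0,0,0.05],[0,0,0],[0,0,0]], angular=[[0,0,0],[0,0,0],[0,0,0],[0,0,0]])

```text
clock: 3.5
position: [0.6781, -0.0951, 0.0993]
ee_rot: [-0.001, -0.589, 0.808, 0.001]
contact_force: [0.6, -0.1, 0.3]
width: -0.0001
```

Run:
```python
from loc import *
s,R,u,n=st()
cv2.imwrite('pics/w2.png',manip.get_image('wrist'))
cv2.imwrite('pics/s2.png',cv2.resize(manip.get_image('scene')[120:300,190:430],None,fx=3.3,fy=3.3,interpolation=cv2.INTER_CUBIC))
# per-row local delta for rotation dth about pivot, finger centre at (r=.055,n=.0255)
for nn in (.0255,):
  th=.08;p=.055*u+nn*n
  c,sn=np.cos(th),np.sin(th);d=np.array([[c,-sn],[sn,c]])@p-p
  print(R.T@np.array([*d,0])/.4)
```

```text
t 3.5 pos [ 0.6781 -0.0951  0.0993] toolyaw -1.8827318578154069 strapframe r,n: 0.054600792807949154 0.035227416972469866 F [ 0.5999 -0.1171  0.3005]
[-0.0046  0.0112  0.    ]
```

View pics/w2.png

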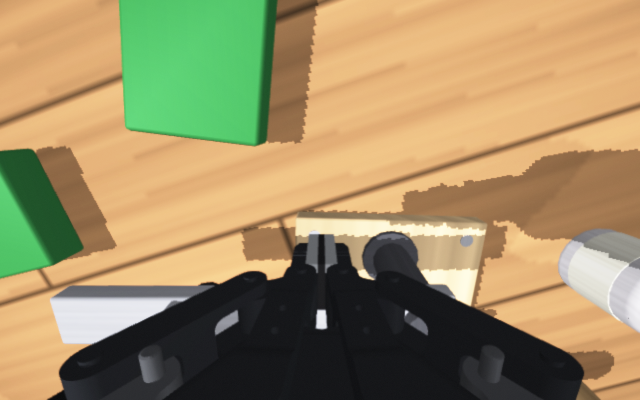

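View pics/s2.png

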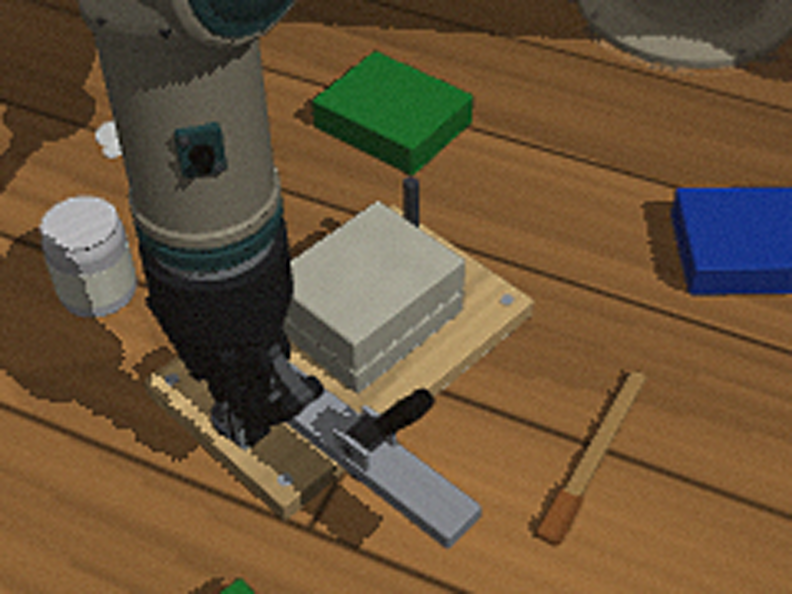

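send_rows(delta_pos=[[0,0.012,0],[0,0.01,0],[0,0,0]], angular=[[0,0,0],[0,0,0],[0,0,0]])

```text
clock: 3.85
position: [0.6701, -0.0918, 0.1016]
ee_rot: [0.0, -0.589, 0.808, -0.0]
contact_force: [-0.8, 1.7, -1.6]
width: 0.0001
```

send_rows(delta_pos=[[-0.0046,0.0112,0],[-0.0046,0.0112,0],[-0.0046,0.0112,0]], angular=[[0,0,-1],[0,0,-1],[0,0,-1]])

```text
clock: 4.1
position: [0.6607, -0.0841, 0.1016]
ee_rot: [0.002, -0.683, 0.731, -0.002]
contact_force: [3.2, -0.5, 0.1]
width: -0.0002
```

Run:
```python
from loc import *
s,R,u,n=st(1.263+.24)
cv2.imwrite('pics/s3.png',cv2.resize(manip.get_image('scene')[120:300,190:430],None,fx=3.3,fy=3.3,interpolation=cv2.INTER_CUBIC))
cv2.imwrite('pics/t3.png',cv2.resize(manip.get_image('top')[120:270,260:450],None,fx=4,fy=4,interpolation=cv2.INTER_CUBIC))
```

```text
t 4.1 pos [ 0.6607 -0.0841  0.1016] toolyaw -1.6390030740093822 strapframe r,n: 0.05447047919799985 0.029109755279012564 F [ 3.2209 -0.5144  0.0872]
```

View pics/s3.png

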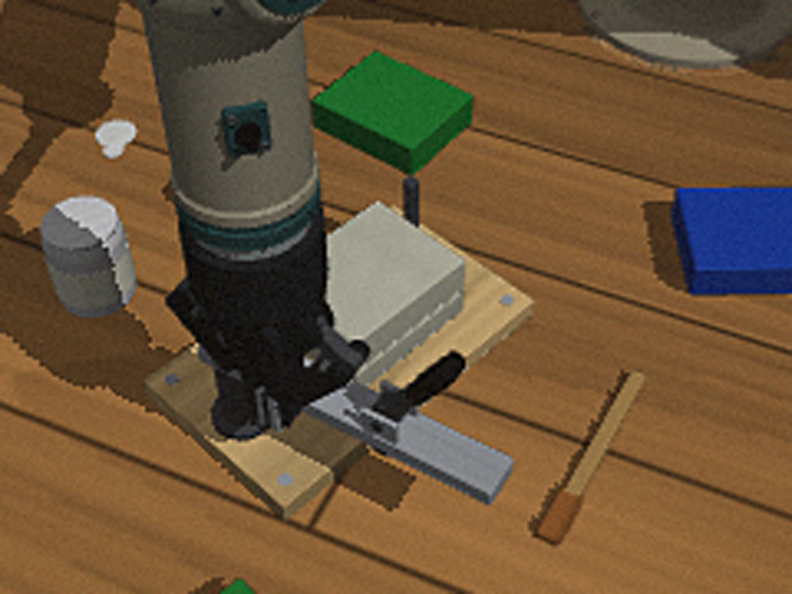

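View pics/t3.png

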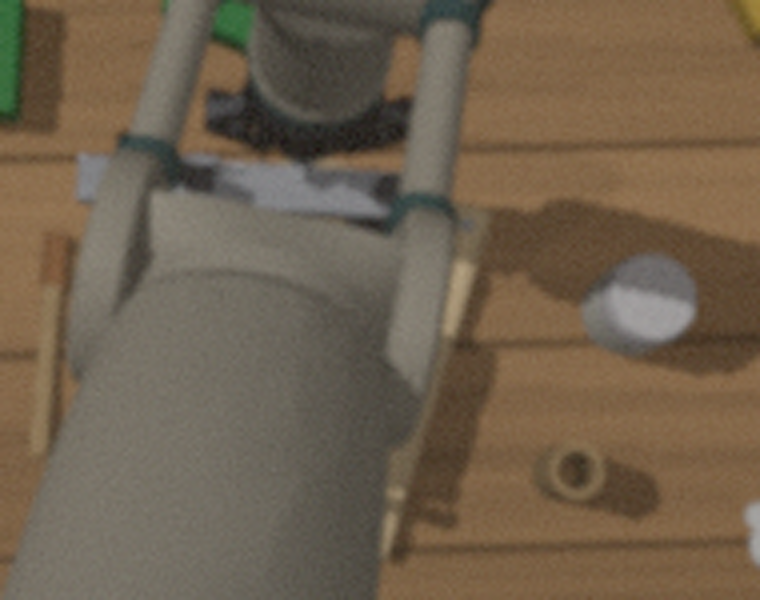

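send_rows(delta_pos=[[-0.005,0.0112,0],[-0.005,0.0112,0],[-0.005,0.0112,0],[-0.005,0.0112,0],[-0.005,0.0112,0]], angular=[[0,0,-1],[0,0,-1],[0,0,-1],[0,0,-1],[0,0,-1]])

```text
clock: 4.62
position: [0.6375, -0.0757, 0.1012]
ee_rot: [-0.001, 0.813, -0.582, 0.002]
contact_force: [3.8, -0.8, -0.8]
width: 0.0001
```

Run:
```python
from loc import *
s,R,u,n=st(1.263+.64)
```

```text
t 4.6167 pos [ 0.6375 -0.0757  0.1012] toolyaw -1.241421318629421 strapframe r,n: 0.05438387654904888 0.028813786245139472 F [ 3.7865 -0.7985 -0.7816]
```

send_rows(delta_pos=[[-0.005,0.0112,0],[-0.005,0.0112,0],[-0.005,0.0112,0],[-0.005,0.0112,0],[-0.005,0.0112,0]], angular=[[0,0,-1],[0,0,-1],[0,0,-1],[0,0,-1],[0,0,-1]])

```text
clock: 5.03
position: [0.613, -0.0771, 0.1011]
ee_rot: [-0.001, 0.913, -0.408, 0.002]
contact_force: [3.5, 1.3, -0.5]
width: 0.0001
```

Run:
```python
from loc import *
s,R,u,n=st(1.263+1.04)
cv2.imwrite('pics/s4.png',cv2.resize(manip.get_image('scene')[120:300,190:430],None,fx=3.3,fy=3.3,interpolation=cv2.INTER_CUBIC))
```

```text
t 5.0333 pos [ 0.613  -0.0771  0.1011] toolyaw -0.8415174322813088 strapframe r,n: 0.05421331684560893 0.02857584656287822 F [ 3.5344  1.2503 -0.546 ]
```

View pics/s4.png

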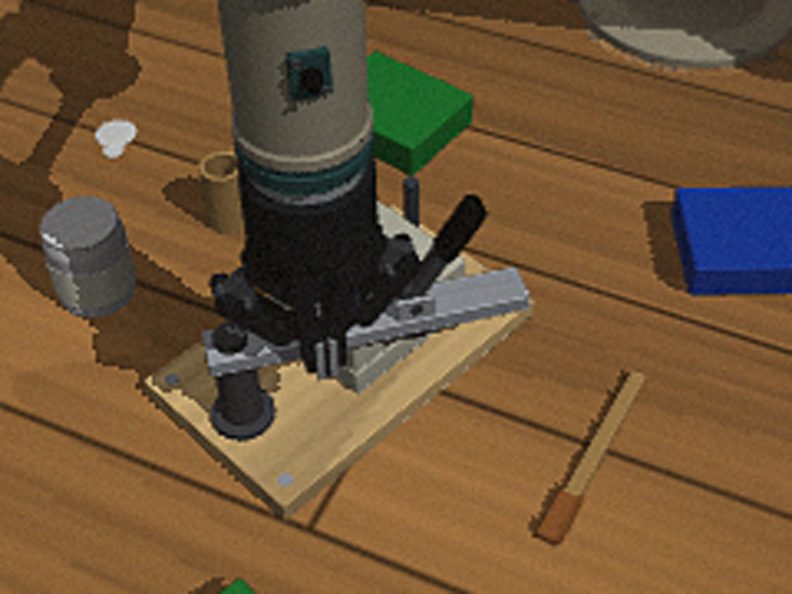

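send_rows(delta_pos=[[-0.005,0.0112,0],[-0.005,0.0112,0],[-0.005,0.0112,0],[-0.005,0.0112,0]], angular=[[0,0,-1],[0,0,-1],[0,0,-1],[0,0,-1]])

```text
clock: 5.42
position: [0.5947, -0.0849, 0.1009]
ee_rot: [-0.001, 0.966, -0.259, 0.001]
contact_force: [3.7, 2.1, 0.4]
width: -0.0
```

send_rows(delta_pos=[[-0.0025,0.0056,0],[-0.0025,0.0056,0]], angular=[[0,0,-0.5],[0,0,-0.5]])

```text
clock: 5.58
position: [0.5904, -0.0879, 0.1009]
ee_rot: [-0.001, 0.975, -0.221, 0.001]
contact_force: [2.2, 1.3, -0.2]
width: 0.0001
```

Run:
```python
from loc import *
s,R,u,n=st(2.794)
cv2.imwrite('pics/s5.png',cv2.resize(manip.get_image('scene')[120:300,190:430],None,fx=3.3,fy=3.3,interpolation=cv2.INTER_CUBIC))
```

```text
t 5.5833 pos [ 0.5904 -0.0879  0.1009] toolyaw -0.44504575679904895 strapframe r,n: 0.05186212369413885 0.03287272462240688 F [ 2.2115  1.3485 -0.2175]
```

View pics/s5.png

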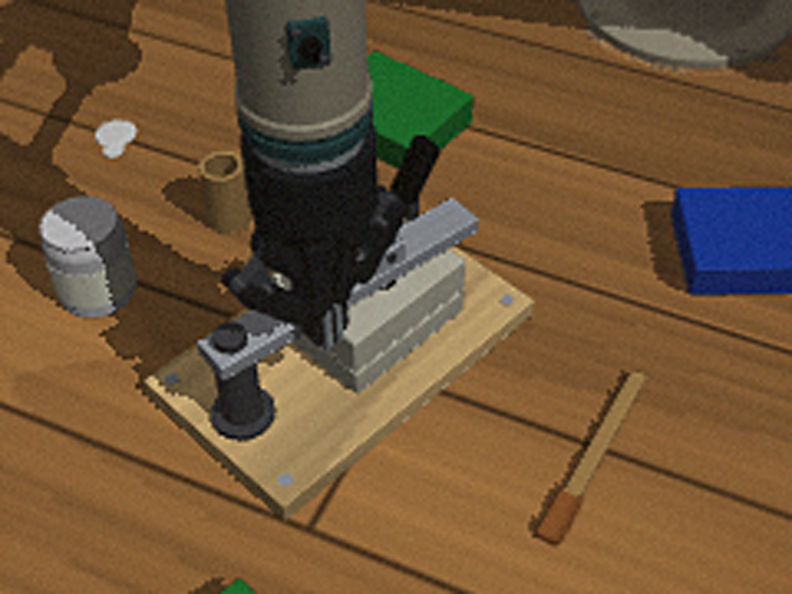

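send_rows(delta_pos=[[-0.0025,0.0056,0],[-0.0025,0.0056,0]], angular=[[0,0,-0.5],[0,0,-0.5]])

```text
clock: 5.8
position: [0.5867, -0.0909, 0.1008]
ee_rot: [-0.001, 0.983, -0.182, 0.001]
contact_force: [1.9, 2.1, 1.0]
width: 0.0001
```

send_rows(delta_pos=[[-0.001,0.003,0],[-0.001,0.003,0]], angular=[[0,0,-0.25],[0,0,-0.2]])

```text
clock: 5.97
position: [0.5848, -0.0929, 0.1007]
ee_rot: [-0.001, 0.987, -0.164, 0.0]
contact_force: [3.3, 6.3, 2.7]
width: -0.0001
```

Run:
```python
from loc import *
s,R,u,n=st(2.794)
cv2.imwrite('pics/s6.png',cv2.resize(manip.get_image('scene')[150:270,230:390],None,fx=5,fy=5,interpolation=cv2.INTER_CUBIC))
```

```text
t 5.9667 pos [ 0.5848 -0.0929  0.1007] toolyaw -0.3289526483988177 strapframe r,n: 0.055453508641882074 0.02631699880919653 F [3.3232 6.3454 2.726 ]
```

View pics/s6.png

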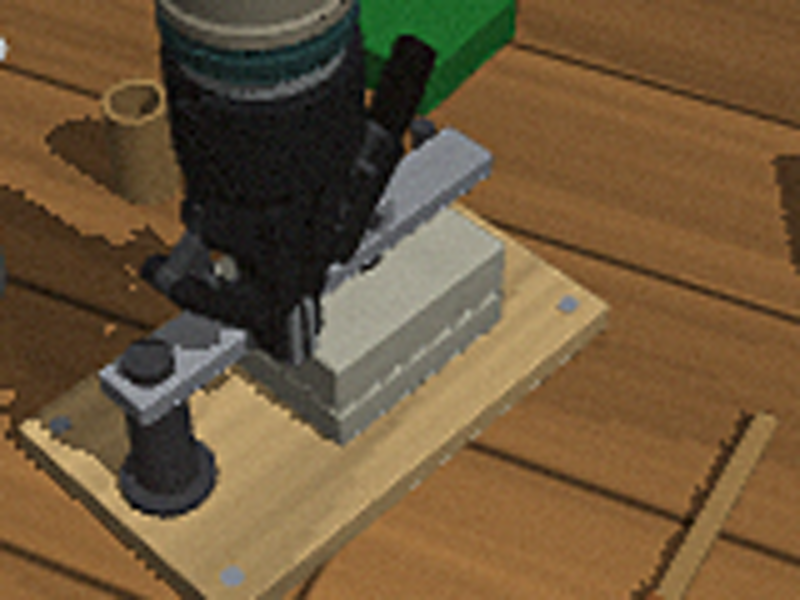

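send_rows(delta_pos=[[0,0.003,0],[0,0.003,0],[0,0,0]], angular=[[0,0,0],[0,0,0],[0,0,0]])

```text
clock: 6.27
position: [0.5848, -0.093, 0.1008]
ee_rot: [-0.003, 0.986, -0.165, 0.001]
contact_force: [2.4, 10.4, 3.1]
width: -0.0
```

Run:
```python
from loc import *
s,R,u,n=st(2.794)
```

```text
t 6.2667 pos [ 0.5848 -0.093   0.1008] toolyaw -0.3305406388934797 strapframe r,n: 0.055431851356838695 0.02619179602148237 F [ 2.4486 10.361   3.1045]
```

send_rows(delta_pos=[[0,-0.02,0],[0,-0.03,0],[0,-0.02,-0.05],[0,0,-0.08],[0,0,-0.08]], angular=[[0,0,0],[0,0,0],[0,0,0],[0,0,0],[0,0,0]])

```text
clock: 6.68
position: [0.5917, -0.0686, 0.1837]
ee_rot: [0.001, 0.987, -0.163, -0.002]
contact_force: [0.9, 1.1, -0.3]
width: -0.0003
```

send_rows(delta_pos=[[0.05,0,-0.08],[0.08,0,-0.07],[0.08,0,0],[0,0,0]], angular=[[0,0,-0.2],[0,0,0],[0,0,0],[0,0,0]])

```text
clock: 7.02
position: [0.678, -0.0975, 0.2451]
ee_rot: [0.001, 0.988, -0.156, 0.004]
contact_force: [0.2, -1.0, -0.2]
width: 0.0001
```

Run:
```python
from loc import *
s,R,u,n=st(2.794)
cv2.imwrite('pics/s7.png',cv2.resize(manip.get_image('scene')[150:270,230:390],None,fx=5,fy=5,interpolation=cv2.INTER_CUBIC))
cv2.imwrite('pics/w7.png',manip.get_image('wrist'))
cv2.imwrite('pics/t7.png',cv2.resize(manip.get_image('top')[120:270,260:450],None,fx=4,fy=4,interpolation=cv2.INTER_CUBIC))
```

```text
t 7.0167 pos [ 0.678  -0.0975  0.2451] toolyaw -0.3123765830384 strapframe r,n: -0.033752590637908884 0.05372439319365684 F [ 0.2403 -1.0082 -0.211 ]
```

View pics/s7.png

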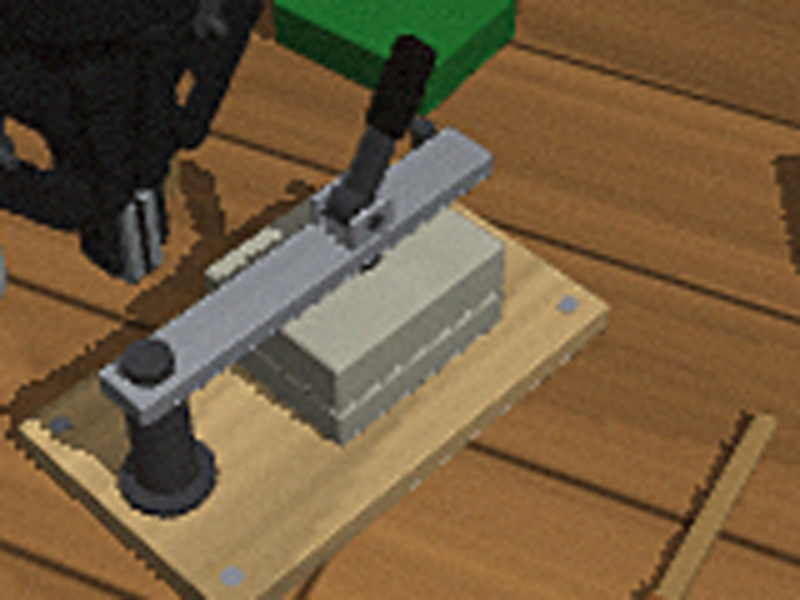

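View pics/w7.png

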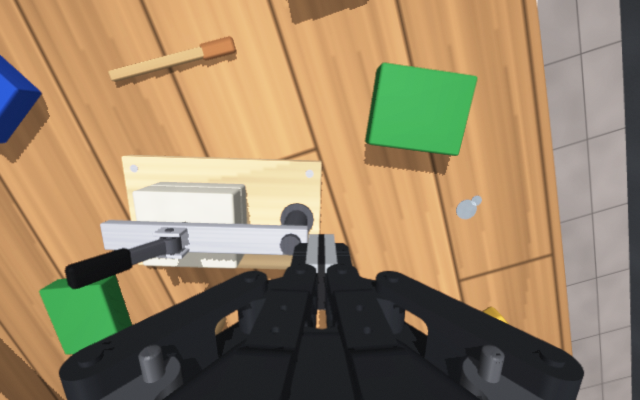

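View pics/t7.png

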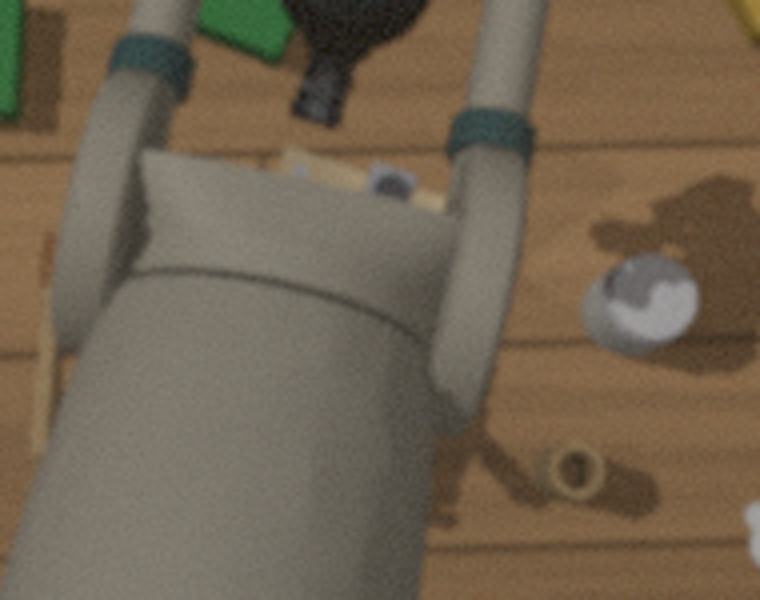

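Run:
```python
from loc import *
S=manip.calibration('scene')
f=lambda u,v:(u/5+230-.4,v/5+150-.4)
a,b,c,d=[onz(S,f(*q),.096) for q in [(493,157),(143,410),(452,127),(102,375)]]
print(a,b,c,d)
for p,q in((b,a),(d,c)): print('angle',np.arctan2(*(q-p)[1::-1]))
m=(a+c)/2;print('end centre angle from pivot',np.arctan2(m[1]-P[1],m[0]-P[0]),np.linalg.norm(m[:2]-P))
O=P-.120*np.array([np.cos(yaw),np.sin(yaw)])
print('pin T',O)
# lever tip: vertical-plane check
for uv in [(415,48)]: 
    o,dd=ray(S,f(*uv)); print('tip@.181',onz(S,f(*uv),.181))
u=np.array([np.cos(2.794),np.sin(2.794)]);print('exp tip',P+.155*u)
# tool poses for lever push: corner contact, half-size h in -x
s,R,_,_=st(2.794)
n=np.array([u[1],-u[0]])
```

```text
[ 0.4501 -0.055   0.096 ] [ 0.649  -0.1275  0.096 ] [ 0.439  -0.0811  0.096 ] [ 0.6398 -0.1529  0.096 ]
angle 2.791899842459497
angle 2.798266220643678
end centre angle from pivot 2.7845715185734057 0.19581776005139911
pin T [ 0.5152 -0.0957]
tip@.181 [ 0.484  -0.0787  0.181 ]
exp tip [ 0.4823 -0.0837]
t 7.1667 pos [ 0.6713 -0.095   0.2424] toolyaw -0.31141085297098337 strapframe r,n: -0.026523971743063677 0.05376297906419143 F [-0.7445 -0.5836 -0.1601]
```

send_rows(delta_pos=[[0,0,0],[-0.07,0.03,0],[-0.09,0.035,0],[-0.09,0.035,0],[-0.09,0.035,0]], angular=[[0,0,0.44],[0,0,0],[0,0,0],[0,0,0],[0,0,0]])

```text
clock: 7.58
position: [0.5223, -0.099, 0.2426]
ee_rot: [0.0, 0.985, -0.172, -0.002]
contact_force: [1.5, 0.2, 0.7]
width: 0.0
```

send_rows(delta_pos=[[0,0,0],[0,0,0],[0,0,0]], angular=[[0,0,0],[0,0,0],[0,0,0]])

```text
clock: 7.83
position: [0.5254, -0.0996, 0.244]
ee_rot: [0.0, 0.985, -0.172, 0.0]
contact_force: [1.1, -0.4, -0.4]
width: -0.0004
```

Run:
```python
from loc import *
s,R,u,n=st(2.794);print(R)
```

```text
t 7.8333 pos [ 0.5254 -0.0996  0.244 ] toolyaw -0.34639562306510696 strapframe r,n: 0.10905197442348535 -0.0002640609737810066 F [ 1.1252 -0.4137 -0.4014]
[[ 0.9406 -0.3395  0.0009]
 [-0.3395 -0.9406 -0.0005]
 [ 0.001   0.0002 -1.    ]]
```

send_rows(delta_pos=[[0,0,0.05],[0,0,0.05],[0,0,0.037],[0,0,0],[0,0,0]], angular=[[0,0,0],[0,0,0],[0,0,0],[0,0,0],[0,0,0]])

```text
clock: 8.25
position: [0.5264, -0.0997, 0.1882]
ee_rot: [-0.0, 0.985, -0.172, -0.001]
contact_force: [0.2, 0.5, 0.5]
width: 0.0003
```

Run:
```python
from loc import *
s,R,u,n=st(2.794)
cv2.imwrite('pics/s8.png',cv2.resize(manip.get_image('scene')[130:250,230:390],None,fx=5,fy=5,interpolation=cv2.INTER_CUBIC))
cv2.imwrite('pics/w8.png',manip.get_image('wrist'))
```

```text
t 8.25 pos [ 0.5264 -0.0997  0.1882] toolyaw -0.34583174153296165 strapframe r,n: 0.1080708305789779 -1.3734872041653087e-05 F [0.2064 0.4562 0.5049]
```

View pics/s8.png

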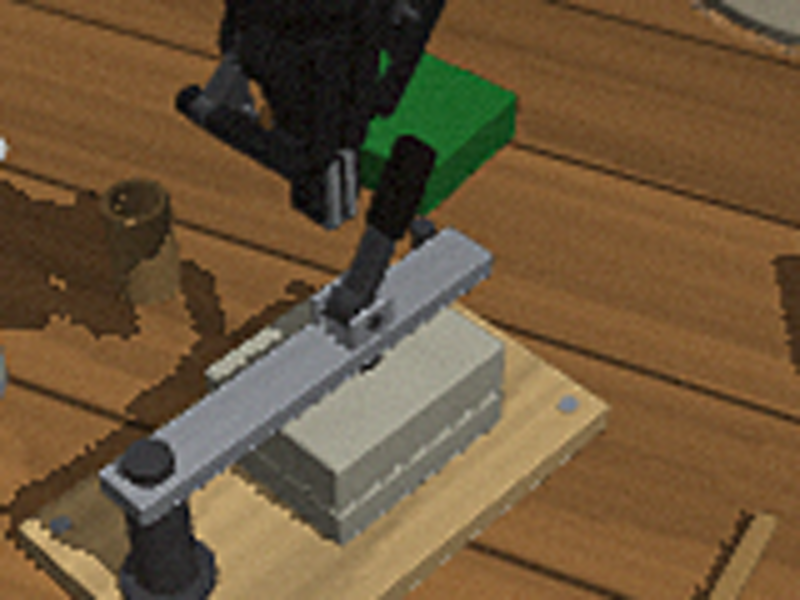

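View pics/w8.png

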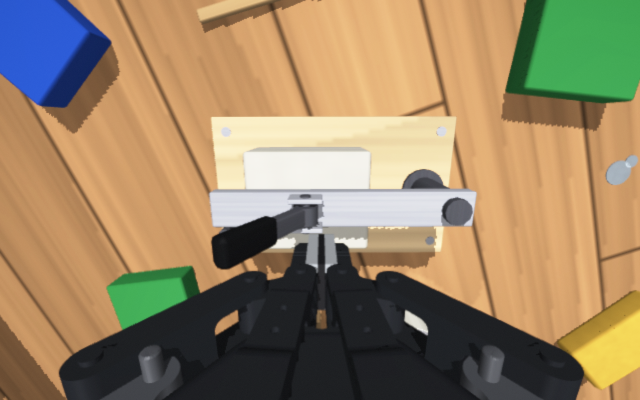

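send_rows(delta_pos=[[-0.025,0,0],[-0.02,0,0],[0,0,0]], angular=[[0,0,0],[0,0,0],[0,0,0]])

```text
clock: 8.6
position: [0.5068, -0.0929, 0.1895]
ee_rot: [-0.0, 0.985, -0.172, -0.001]
contact_force: [-0.3, 0.3, -0.1]
width: 0.0
```

send_rows(delta_pos=[[-0.01,0,0.004],[-0.01,0,0.005],[-0.01,0,0.005]], angular=[[0,0,0],[0,0,0],[0,0,0]])

```text
clock: 8.85
position: [0.4971, -0.0895, 0.1834]
ee_rot: [0.0, 0.985, -0.172, 0.0]
contact_force: [-0.5, 0.0, -0.3]
width: -0.0
```

Run:
```python
from loc import *
s,R,u,n=st(2.794)
cv2.imwrite('pics/s9.png',cv2.resize(manip.get_image('scene')[130:250,230:390],None,fx=5,fy=5,interpolation=cv2.INTER_CUBIC))
```

```text
t 8.85 pos [ 0.4971 -0.0895  0.1834] toolyaw -0.3462225815601367 strapframe r,n: 0.13902794493007883 -0.0004226104893283073 F [-0.452   0.0053 -0.2868]
```

View pics/s9.png

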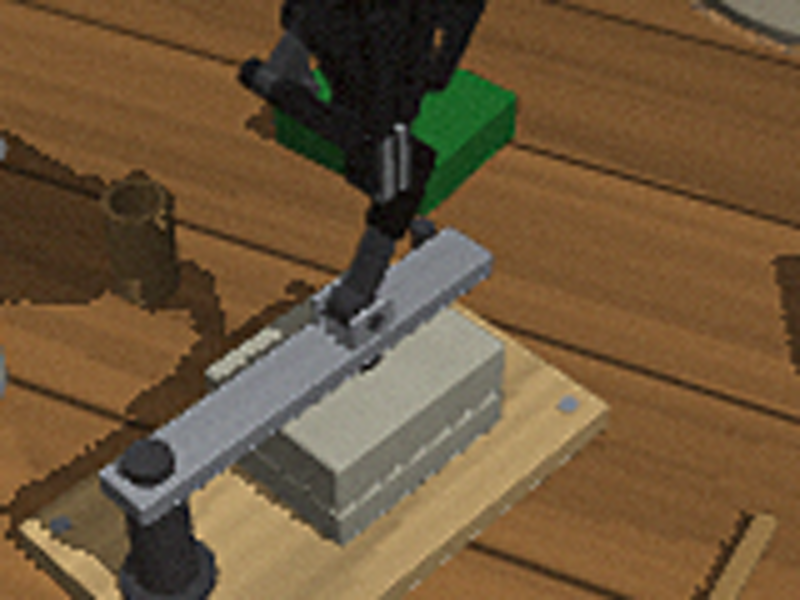

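send_rows(delta_pos=[[-0.01,0,0.005],[0,0,0]], angular=[[0,0,0],[0,0,0]])

```text
clock: 9.07
position: [0.4934, -0.0882, 0.1812]
ee_rot: [0.0, 0.985, -0.172, 0.0]
contact_force: [-0.2, 0.3, -0.4]
width: -0.0002
```

Run:
```python
from loc import *
s,R,u,n=st(2.794)
S=manip.calibration('scene')
im=cv2.resize(manip.get_image('scene')[130:250,230:390],None,fx=5,fy=5,interpolation=cv2.INTER_CUBIC)
def dot(P3,c):
    q=(proj(S,P3)-[230,130]+.4)*5;cv2.circle(im,tuple(int(v) for v in q),3,c,-1)
X=lambda r,nn,z:[*(P+r*u+nn*n),z]
p=s['position'];d=p[:2]-P
dot(X(d@u,d@n,p[2]-.019),(0,0,255))
for k in(.038,.083): 
  a=np.radians(65)
  for w in(-.01,.01):
    for o in(-.006,.006): dot(X(.12+k*np.cos(a)+o*np.sin(a),w,.106+k*np.sin(a)-o*np.cos(a)),(0,255,0))
cv2.imwrite('pics/s10.png',im)
cv2.imwrite('pics/w10.png',manip.get_image('wrist'))
```

```text
t 9.0667 pos [ 0.4934 -0.0882  0.1812] toolyaw -0.3461717390154826 strapframe r,n: 0.14304528719586027 -0.0004152800693086469 F [-0.1617  0.334  -0.4045]
```

View pics/s10.png

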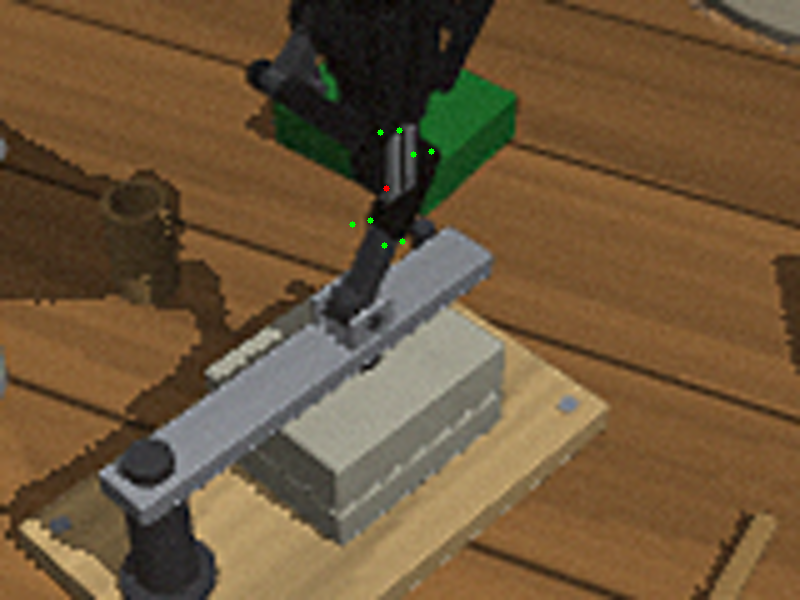

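View pics/w10.png

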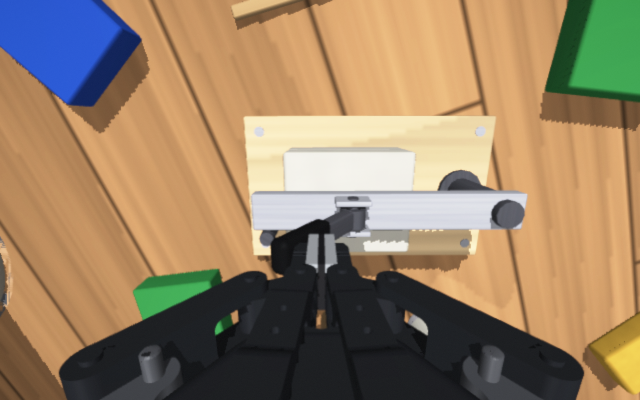

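```bash
python3 - <<'E'
from loc import *
s,R,u,n=st(2.794)
W=manip.calibration('wrist');M=W['camera_from_world'];Rc=M[:3,:3];oc=-Rc.T@M[:3,3]
Rct=Rc@R; oct_=R.T@(oc-s['position'])
def calat(pos,Rt):
    Rw=Rct@Rt.T; o=pos+Rt@oct_; A=np.eye(4);A[:3,:3]=Rw;A[:3,3]=-Rw@o
    return {**W,'camera_from_world':A}
c8=calat(np.array([.5264,-.0997,.1882]),R)
for nm,c,px in [('w8',c8,(215,240)),('w8',c8,(216,267)),('w10',W,(275,237)),('w10',W,(277,270))]:
    for z in (.15,.165,.181):
        q=onz(c,px,z)[:2]-P;print(nm,px,z,'r,n',q@u,q@n)
S=manip.calibration('scene')
for px in [(402,137),(436,150),(425,140)]:
    for z in(.165,.181,.19):
        q=onz(S,(px[0]/5+230-.4,px[1]/5+130-.4),z)[:2]-P;print('s8',px,z,'r,n',q@u,q@n)
E
python3 - <<'E'
import cv2
a=cv2.imread('pics/w10.png')[180:300,220:400]
cv2.imwrite('pics/w10c.png',cv2.resize(a,None,fx=4.4,fy=4.4,interpolation=cv2.INTER_CUBIC))
E
```

```text
t 9.1667 pos [ 0.4936 -0.0883  0.1813] toolyaw -0.34623131908711824 strapframe r,n: 0.14275681858704 -0.0004292114148429593 F [-0.1319 -0.332   0.4135]
w8 (215, 240) 0.15 r,n 0.17312081707598773 -0.0022690850178292937
w8 (215, 240) 0.165 r,n 0.1670109946074946 0.004119417235559296
w8 (215, 240) 0.181 r,n 0.16049385064110197 0.010933819639173767
w8 (216, 267) 0.15 r,n 0.1743415646285789 -0.020819855025738822
w8 (216, 267) 0.165 r,n 0.16811826343074412 -0.012706903024867117
w8 (216, 267) 0.181 r,n 0.16148007548638704 -0.0040530875572706345
w10 (275, 237) 0.15 r,n 0.16925910680551925 0.002228632625397773
w10 (275, 237) 0.165 r,n 0.1666202459353314 0.008426457669901896
w10 (275, 237) 0.181 r,n 0.1638054610071311 0.015037471050706295
w10 (277, 270) 0.15 r,n 0.16897151837275787 -0.019436567605281244
w10 (277, 270) 0.165 r,n 0.16636059220557955 -0.011134308358487024
w10 (277, 270) 0.181 r,n 0.16357560429392273 -0.0022785651619065695
s8 (402, 137) 0.165 r,n 0.16966384365941597 -0.017640906599925437
s8 (402, 137) 0.181 r,n 0.15635055124939987 -0.003930045652612512
s8 (402, 137) 0.19 r,n 0.14886182426876568 0.0037823136302510825
s8 (436, 150) 0.165 r,n 0.17385152433931958 -0.0005178232032068769
s8 (436, 150) 0.181 r,n 0.1604124124866893 0.012678572345836475
s8 (436, 150) 0.19 r,n 0.15285291206958457 0.020101544842173552
s8 (425, 140) 0.165 r,n 0.17533772725223265 -0.008818912462184034
s8 (425, 140) 0.181 r,n 0.16185396222845402 0.004626890456592073
s8 (425, 140) 0.19 r,n 0.15426934440257842 0.012190154598403806
```

View pics/w10c.png

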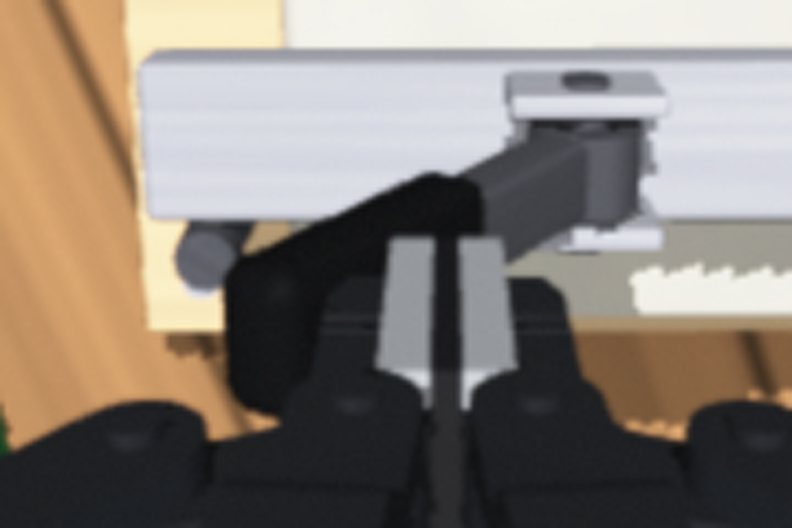

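send_rows(delta_pos=[[-0.008,-0.008,0.003],[-0.01,0,0.005],[0,0,0]], angular=[[0,0,0],[0,0,0],[0,0,0]])

```text
clock: 9.42
position: [0.4877, -0.0825, 0.1779]
ee_rot: [-0.0, 0.985, -0.172, -0.0]
contact_force: [1.7, 0.7, 0.6]
width: -0.0003
```

Run:
```python
from loc import *
s,R,u,n=st(2.794)
a=manip.get_image('wrist')[180:300,200:380]
cv2.imwrite('pics/w11c.png',cv2.resize(a,None,fx=4.4,fy=4.4,interpolation=cv2.INTER_CUBIC))
```

```text
t 9.4167 pos [ 0.4877 -0.0825  0.1779] toolyaw -0.34598055086458873 strapframe r,n: 0.15028284654419774 0.003018868995982031 F [1.6859 0.7157 0.6281]
```

View pics/w11c.png

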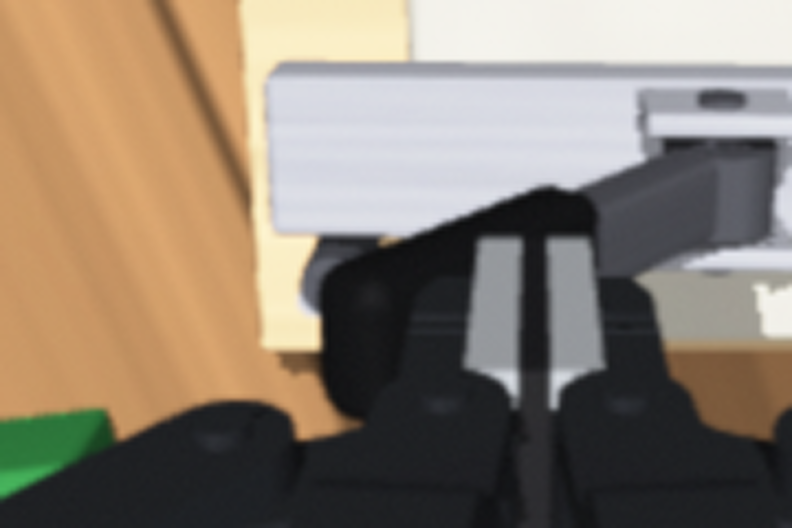

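send_rows(delta_pos=[[-0.0104,0,0.0094],[-0.0104,0,0.0094],[-0.0104,0,0.0094]], angular=[[0,0,0],[0,0,0],[0,0,0]])

```text
clock: 9.72
position: [0.4763, -0.0785, 0.1666]
ee_rot: [-0.0, 0.985, -0.172, 0.001]
contact_force: [3.1, 0.2, 0.1]
width: -0.0004
```

Run:
```python
from loc import *
s,R,u,n=st(2.794)
cv2.imwrite('pics/s12.png',cv2.resize(manip.get_image('scene')[130:250,230:390],None,fx=5,fy=5,interpolation=cv2.INTER_CUBIC))
```

```text
t 9.7167 pos [ 0.4763 -0.0785  0.1666] toolyaw -0.3462429733730652 strapframe r,n: 0.16238919025200466 0.0028929902550605666 F [3.1024 0.2224 0.1425]
```

View pics/s12.png

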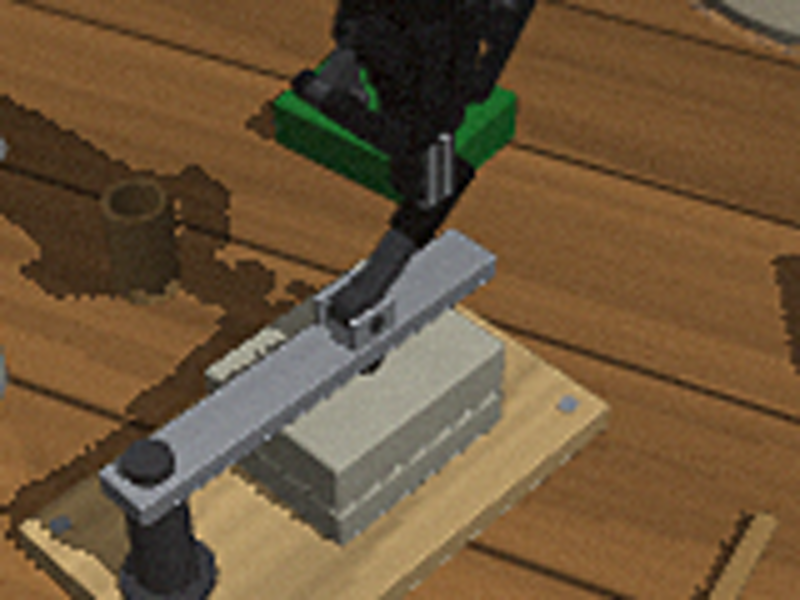

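send_rows(delta_pos=[[-0.0075,0,0.0118],[-0.0075,0,0.0118],[-0.0075,0,0.0118]], angular=[[0,0,0],[0,0,0],[0,0,0]])

```text
clock: 10.02
position: [0.4676, -0.0754, 0.1522]
ee_rot: [0.0, 0.985, -0.172, 0.0]
contact_force: [2.6, 0.4, 1.3]
width: -0.0005
```

Run:
```python
from loc import *
s,R,u,n=st(2.794)
cv2.imwrite('pics/s13.png',cv2.resize(manip.get_image('scene')[130:250,230:390],None,fx=5,fy=5,interpolation=cv2.INTER_CUBIC))
```

```text
t 10.0167 pos [ 0.4676 -0.0754  0.1522] toolyaw -0.3461984685302674 strapframe r,n: 0.17164489047885922 0.002756959521588821 F [2.5784 0.399  1.3471]
```

View pics/s13.png

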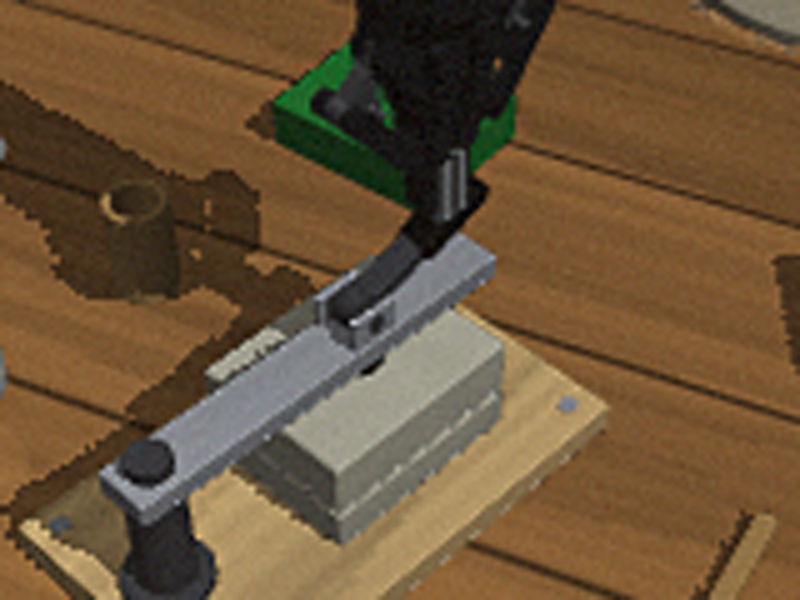

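send_rows(delta_pos=[[-0.004,0,0.012],[-0.003,0,0.012],[-0.002,0,0.01]], angular=[[0,0,0],[0,0,0],[0,0,0]])

```text
clock: 10.32
position: [0.4635, -0.074, 0.1385]
ee_rot: [-0.0, 0.985, -0.172, -0.001]
contact_force: [-0.8, 0.6, 4.2]
width: -0.0001
```

Run:
```python
from loc import *
s,R,u,n=st(2.794)
cv2.imwrite('pics/s14.png',cv2.resize(manip.get_image('scene')[130:250,230:390],None,fx=5,fy=5,interpolation=cv2.INTER_CUBIC))
```

```text
t 10.3167 pos [ 0.4635 -0.074   0.1385] toolyaw -0.3461904141319523 strapframe r,n: 0.17593709780539163 0.002730289909898182 F [-0.764   0.6285  4.2147]
```

View pics/s14.png

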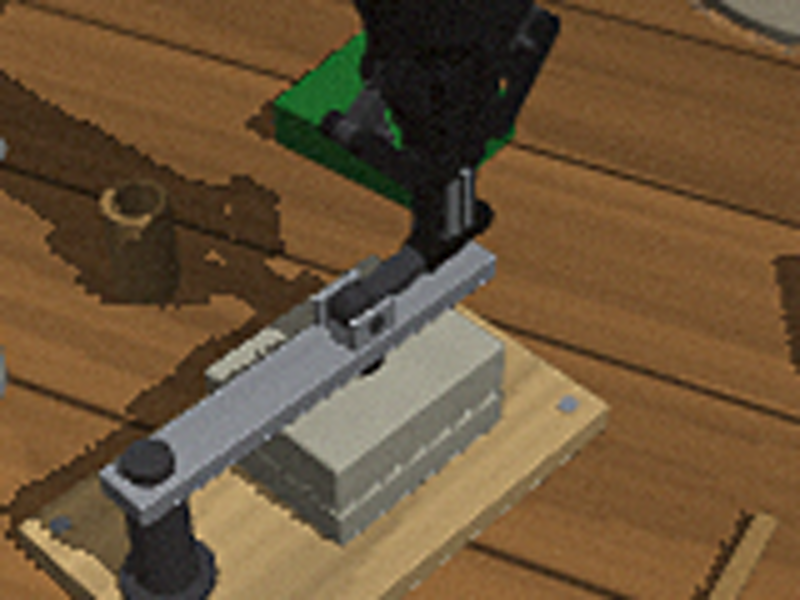

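send_rows(delta_pos=[[0,0,0.006],[0,0,0.005]], angular=[[0,0,0],[0,0,0]])

```text
clock: 10.53
position: [0.4634, -0.074, 0.1343]
ee_rot: [-0.0, 0.985, -0.172, -0.001]
contact_force: [-3.4, 1.7, 4.3]
width: -0.0001
```

send_rows(delta_pos=[[0,0,0.004],[0,0,0]], angular=[[0,0,0],[0,0,0]])

```text
clock: 10.7
position: [0.4635, -0.074, 0.1331]
ee_rot: [-0.0, 0.985, -0.172, -0.001]
contact_force: [-3.6, 1.3, 5.4]
width: 0.0
```

send_rows(delta_pos=[[0,0,0.004],[0,0,0.003],[0,0,0]], angular=[[0,0,0],[0,0,0],[0,0,0]])

```text
clock: 10.95
position: [0.4635, -0.074, 0.1326]
ee_rot: [0.0, 0.985, -0.172, -0.001]
contact_force: [-8.5, 2.1, 23.5]
width: -0.0
```

Run:
```python
from loc import *
s,R,u,n=st(2.794)
cv2.imwrite('pics/s15.png',cv2.resize(manip.get_image('scene')[130:250,230:390],None,fx=5,fy=5,interpolation=cv2.INTER_CUBIC))
```

```text
t 10.95 pos [ 0.4635 -0.074   0.1326] toolyaw -0.3459353180289247 strapframe r,n: 0.17594390290859524 0.00274504461252737 F [-8.5074  2.1023 23.4601]
```

View pics/s15.png

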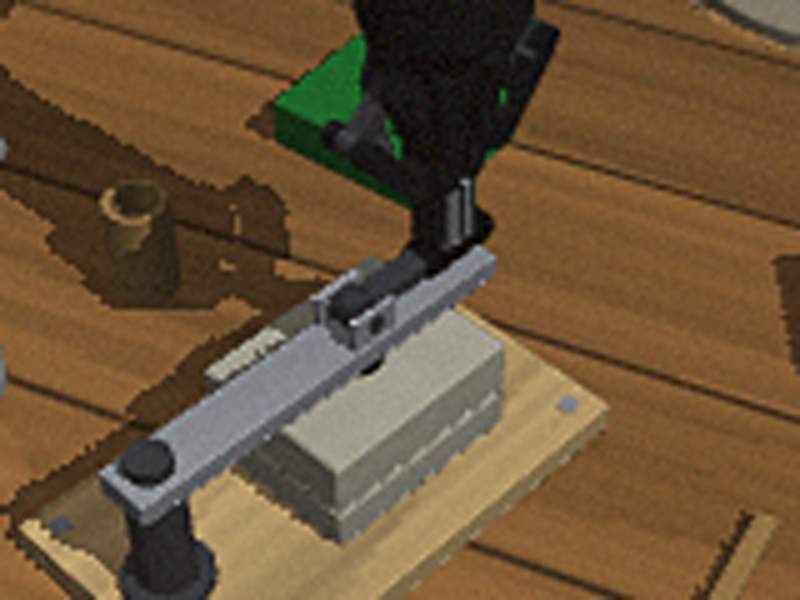

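send_rows(delta_pos=[[0,0,-0.01],[0,0,-0.03],[0,0,-0.08],[0,0,-0.09],[0,0,-0.09]], angular=[[0,0,0],[0,0,0],[0,0,0],[0,0,0],[0,0,0]])

```text
clock: 11.42
position: [0.4646, -0.0745, 0.2509]
ee_rot: [0.0, 0.985, -0.172, -0.0]
contact_force: [0.2, 0.1, 0.1]
width: -0.0001
```

send_rows(delta_pos=[[0,0.08,0],[0,0.09,0],[0,0.09,0],[0,0.09,0],[0,0.09,0]], angular=[[0,0,0],[0,0,0],[0,0,0],[0,0,0],[0,0,0]])

```text
clock: 11.83
position: [0.4046, -0.2418, 0.2502]
ee_rot: [0.001, 0.985, -0.172, 0.001]
contact_force: [0.6, 0.0, 0.2]
width: 0.0001
```

send_rows(delta_pos=[[0,0.09,0],[0,0.09,0],[0,0.09,0],[0,0,0],[0,0,0]], angular=[[0,0,0],[0,0,0],[0,0,0],[0,0,0],[0,0,0]])

```text
clock: 12.25
position: [0.3677, -0.3436, 0.2496]
ee_rot: [0.0, 0.985, -0.174, 0.0]
contact_force: [-0.1, 0.4, -0.2]
width: 0.0003
```

Run:
```python
from loc import *
s,R,u,n=st(2.794)
cv2.imwrite('pics/s16.png',cv2.resize(manip.get_image('scene')[130:270,210:400],None,fx=4.2,fy=4.2,interpolation=cv2.INTER_CUBIC))
cv2.imwrite('pics/t16.png',cv2.resize(manip.get_image('top')[120:270,260:450],None,fx=4,fy=4,interpolation=cv2.INTER_CUBIC))
```

```text
t 12.25 pos [ 0.3677 -0.3436  0.2496] toolyaw -0.34993914324945297 strapframe r,n: 0.17415253211196594 -0.28339992612053366 F [-0.1485  0.4371 -0.1783]
```

View pics/s16.png

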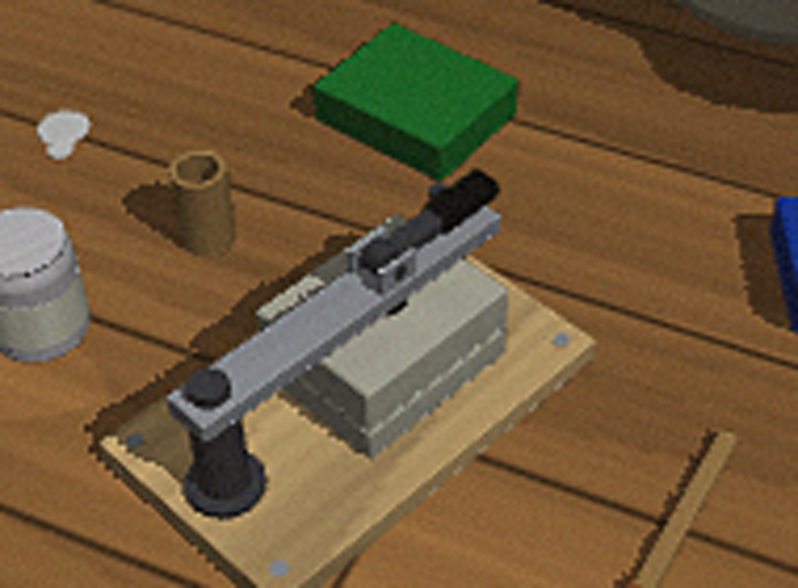

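View pics/t16.png

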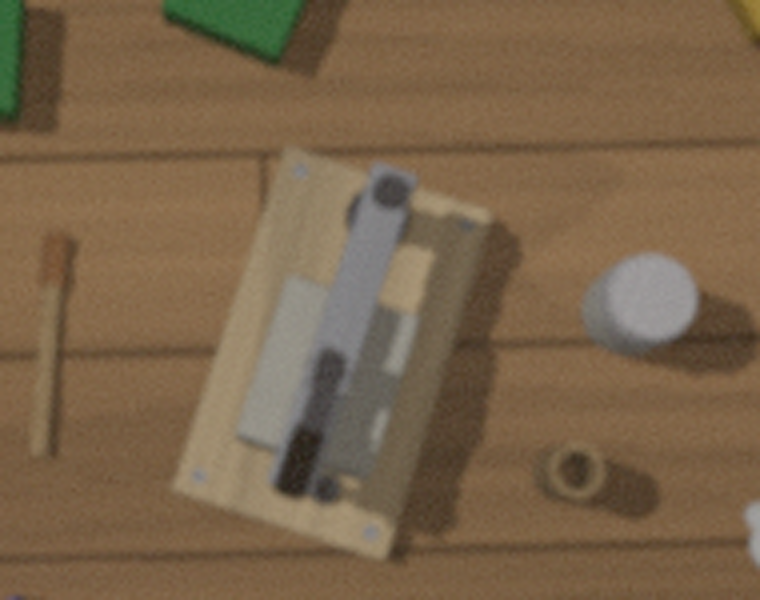

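Run:
```python
from loc import *
T=manip.calibration('top');S=manip.calibration('scene')
u=np.array([np.cos(2.794),np.sin(2.794)]);n=np.array([u[1],-u[0]])
q=onz(T,(293/4+260-.4,494/4+120-.4),.110)[:2]-P;print('lever end T r,n',q@u,q@n, 'ang',np.arctan2(q[1],q[0]))
a,b=[onz(S,(x/4.2+210-.4,y/4.2+130-.4),.096) for x,y in[(499,224),(206,433)]]
print('strap edge angle S',np.arctan2(*(a-b)[1::-1]))
a,b=[onz(T,(x/4+260-.4,y/4+120-.4),.096) for x,y in[(274,487),(372,167)]]
print('strap edge angle T',np.arctan2(*(a-b)[1::-1]))
# image diffs for loose items
now=cv2.imread('pics/t16.png').astype(int);old=cv2.imread('pics/topc.png').astype(int)
for nm,(x0,x1,y0,y1) in dict(tin=(580,700,245,360),bam=(535,610,435,505),tool=(25,75,225,460),mouldedge=(235,280,350,450)).items():
    print(nm,np.abs(now-old)[y0:y1,x0:x1].mean())
```

```text
lever end T r,n 0.20012722150763548 -0.001228170601384051 ang 2.800136872205424
strap edge angle S 2.782586112756748
strap edge angle T 2.8148912258695975
tin 2.6593961352657005
bam 2.821142857142857
tool 2.8876312056737587
mouldedge 2.4344444444444444
```

Everything is in place: the strap is at its home angle, the lever is level, and the loose things haven't moved. I'm handing it in.

```bash
python3 -c "
from rig import manip
print(manip.sign_off())"
```

```text
the job is handed in; nothing more can be done
None
```

The strap now lies across the mould against its stop post and the cam lever is fully down. I handed the job in at about 12.4 s, with the arm well clear of everything.

- **Strap:** I pushed its outer side round with the closed fingertips, about 55 mm from the pivot, until it stalled at the stop. The push force rose to about 10 N with no further movement.
- **Lever:** with the strap home, I pushed the lever outward and down until it hit its hard stop. The fingertip ended 113.6 mm above the table, against about 114 mm expected for a lever fully down. The last push reached about 25 N (23.5 N of it vertical).
- **Last checks:**
  - The strap's edge measured 2.78 rad in the scene camera and 2.81 rad in the top camera, against about 2.79 for home. That 0.03 rad difference is about what picking edges by eye would give.
  - The lever's end measured about 200 mm from the pivot axis, against 205 mm nominal.
  - The tin, the bamboo tube, the modelling tool and the visible mould edge look the same as in the first picture, apart from image noise.
- **One disagreement:** I first felt the lever about 10–20 mm later than I had calculated. The fingertips are thinner than I assumed, and the lever was probably already turning under a force too small to see in the readings. It had no effect on the result.

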